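# Wedge the tester that has lost a foot

### The job

The hand-lever injector tester on the rubber mat is tippy, because the rubber foot under one front corner ear (gauge side, the ear away from the robot) has come off. Take the hardwood wedge, lay it flat on the mat and push its thin end straight in under that bare ear until it jams tight and stays tight when you let go. Do it gently by feel: do not jack the tester up off its other feet, do not knock the tester, and leave the other things on the bench where they are.

Things in the scene. Friction and masses are not known exactly. Their poses are not given: they have to be found in the camera images.
- wedge_mid (a point): centre of the loose hardwood wedge, half-way up it: 85 mm from butt and toe, 10.5 mm above its flat underside. x axis along the wedge to the toe (thin end), y across its width, z up. It starts flat on the steel bench top. A wooden packing block of like length (150 x 40 x 22 mm) that lies about is parallel, not tapered
- wedge: the same wedge; origin on its underside below wedge_mid, same axes. 170 mm long, 38 mm wide, 0.095 kg. Seen from the side it tapers evenly from 36 mm high at the butt to 6 mm at the toe (21 mm at its middle). Jammed, 60 to 95 mm of it is in under the ear, so hold it near the butt or push on the butt
- wedge_toe (a point): middle of the wedge's toe, on its underside: 85 mm ahead of wedge_mid along x and 10.5 mm below it; same axes
- ear_spot (a point): point on top of the mat straight below the middle of the outer lower edge of the bare ear (50 mm wide, 14 mm thick, flat underneath). y axis level, points straight in under the tester, square to that edge; x along the edge; z up. The gap from mat to ear differs each time with the squash of the other rubber feet, 17 to 22 mm, and is not measured
- mat: black rubber mat 470 x 270 x 3 mm, fixed on the bench, carrying the tester; origin on its underside below the tester's middle, axes as ear_spot. It runs on for 200 mm in front of the ear. The wedge's path along the ear's middle line is free for 60 mm either side. Casting, ears and their bolt heads end 47 mm above the bench; nothing else stands within 110 mm of ear_spot
- tester (a joint): tipping of the 6 kg tester back over its two rear feet (rad): 0 when it stands on its three feet, grows as the bare front ear is raised (0.001 rad = 0.25 mm there) and the other front foot leaves the mat. It starts to tip when the wedge presses up on the ear with 13 to 19 N. Friction of wood on mat and ear 0.5 to 0.7: pushing in takes 1.1 to 1.7 times the force on the ear; once jammed it holds
Mind the look-alikes: they are no part of the job. What is shaped like the wedge but purple, white or yellow is not meant.

How it is judged:
On the way, in this order (a step that is already met when the one before it is completed fails the run):
1. the wedge lies flat on the mat with its toe at least 15 mm in under the bare ear (y of wedge_toe in the frame of ear_spot above 0.015 m and z of wedge_toe in the frame of ear_spot below 0.004 m and angle between wedge_mid's own z axis and vertical below 0.08 rad and x of wedge_toe in the frame of ear_spot between -0.03 and 0.03 m), for 0.1 s.
2. the wedge is jammed: it presses on the tester with more than 4 N (contact force between wedge and tester above 4 N), for 0.2 s.
At the end, for the whole second after the job is handed in: the wedge lies flat on the mat, let go and at rest, within 25 mm of the middle of the bare ear and within 0.25 rad of square to its edge, toe at least 40 mm in, still pressing on the ear with more than 4 N, and the tester is tipped by less than 0.006 rad (the ear raised by under 1.5 mm) (contact force between wedge and tester above 4 N and value of joint tester below 0.006 rad and angle between wedge_mid's own z axis and vertical below 0.06 rad and angle between the x axis of wedge_mid and the y axis of ear_spot, either way round below 0.25 rad and y of wedge_toe in the frame of ear_spot above 0.04 m and z of wedge_toe in the frame of ear_spot below 0.004 m and x of wedge_mid in the frame of ear_spot between -0.025 and 0.025 m and linear speed of wedge below 0.01 m/s); the robot touches nothing.
It fails at once if the tester is jacked up off its other feet (tipped more than 0.01 rad, about 2.5 mm at the ear) (value of joint tester above 0.01 rad).
It fails at once if the wedge is rammed in: it presses on the tester with more than 40 N (contact force between wedge and tester above 40 N).
It fails at once if the robot knocks or pushes the tester with more than 8 N (contact force between any of the fingers, the arm and tester above 8 N).
It fails at once if another thing on the bench is shifted by more than 25 mm (distance of any of block, wrench, screwdriver, injector, union, grease from where it was at the start of the episode above 0.025 m).
It also fails if it takes over 58 s, if anything falls off the work surface, if the arm or the gripper's body presses on something with over 40 N, if the wrist force passes 120 N, or if a joint passes its speed limit or range.

### The arm

A 6-joint arm with a two-finger parallel gripper is mounted at the origin on the work surface. World frame = base frame: x ahead of the robot, y to its left, z up, the work surface at z = 0. Lengths are in m, angles in rad, forces in N, time in s.
With the tool pointing down it reaches from about 0.425 to 0.95 m from the base axis. Payload 3.5 kg.
Tool frame: the origin (TCP) lies midway between the tips of the shut fingers; the grasp point (between the pads) lies 19 mm behind it; x points along the fingers, z is the direction in which the jaws open and shut, and the axes are right-handed (so a half turn about x gives the same grasp; the last joint's range is limited). The gripper opens to 85 mm and grips with 20 to 120 N. Pads are 22 mm wide; open, the fingers measure 114 mm over their backs; the gripper's body (76 mm by 85 mm) begins 54 mm behind the grasp point. The pads swing forward as they close: fully open they stand 13 mm farther back than shut.
Start: joints at [1.069, 0.286, 1.577, -0, 1.279, -0.15], TCP at [0.233, 0.634, 0.231] pointing down, gripper open.
Joint ranges: [-2.77, 2.77], [-0.9, 2.22], [0.21, 2.48], [-1.53, 4.67], [0.24, 2.81], [-2.84, 2.84]. Speed limits (rad/s): [2.79, 2.79, 3.14, 3.14, 3.14, 3.14].

### API

Orientations are given as a unit quaternion [x, y, z, w].
In Python, from plant import readout, eyes, ctrl gives the robot as it stands.
- The arm moves only by the tool move_arm, never from a script. Its argument "commands" is a list of rows, each a list of 7 numbers: the turn, a rotation vector about the world's x, y, z in rad, then the shift along the world's x, y, z in mm, then the closure in counts, from 0 (fully open) to 255 (shut). A call has 1 to 12 rows; each row is the pose to reach, as a shift and turn from the pose measured when the call began; what a row does not reach only later rows make up. A row lasts 1/10 s, in which the tool goes at most 50 mm and 8.59 degrees, less where a joint would pass 70% of its speed; a pose out of reach is approached as far as the arm can. A call with a gripper value outside its range is refused whole. The fingers move at their own pace and stop on an object; "newtons" is the grip in N (left out, the last holds). Time passes only in rows, so rows that repeat a pose let the fingers close. It gives the time, the measured TCP pose, the force and the opening at its end, in the units of the state.
- readout.get_state(): the state, without advancing time (a new reading comes with each control period).
- eyes.read_camera(name): name is "side" or "top" or "wrist"; returns a dict with "color" (480x640x3 uint8, red, green, blue), "depth" (480x640 float32, m along the optical axis (not along the pixel's ray), 0 where there is no reading), "K" (3x3 intrinsics, pixels), "eye" and "attitude" of the camera in the world. Camera axes: x right, y down, z forward; pixel columns grow to the right and rows downward; lengths in m; the calibration is good to about 2 mm. A picture is of the moment at which its call begins.
- ctrl.sign_off(): hands the job in, once; it reports no verdict.
The state is a dict: "time": time; "qpos": joint angles; "dq": joint speeds; "joint_efforts": joint torques, N m; "eef_pos": TCP position; "tcp_rot": TCP orientation; "contact_force": force on the tool from outside, world axes, zero at the start; "wrist_torque": the same for the moment, N m; "opening": opening from 0.0 (shut) to 1.0 (fully open).
Only numpy, scipy, OpenCV 4.12 (cv2) and the standard library are available. Lean on these libraries where they do the work, as an engineer would, in place of code of your own. Each camera call takes 0.05 s, during which the arm holds its last target.

## Working session

There is one attempt and no reset: what is moved stays moved. The work goes in short steps, Python scripts to look and compute and a tool call to move; the robot and the scene stay as the last step left them, time stands still between calls to the robot, and variables do not carry over. Pictures are saved under pics/ and viewed, and the job is handed in when it is done.

Besides the shell and the picture viewer there is one more tool, called after "Emit:" as name([rows], argument=value, ...), one row to a line, values as JSON. move_arm: Moves the arm, as the interface text tells. Its arguments: {"type":"object","properties":{"commands":{"type":"array"},"newtons":{"type":"number"}},"required":["commands"]}

```bash
ls; mkdir -p pics; cat > h.py <<'E'
from plant import readout, eyes, ctrl
import numpy as np, cv2, pickle
def shot(n,tag):
    d=eyes.read_camera(n); cv2.imwrite(f'pics/{n}_{tag}.png',d['color'][:,:,::-1]); pickle.dump(d,open(f'pics/{n}_{tag}.pkl','wb')); return d
def load(n,tag): return pickle.load(open(f'pics/{n}_{tag}.pkl','rb'))
E
python3 - <<'E'
from h import *
s=readout.get_state(); print(s)
for n in ('side','top','wrist'):
    d=shot(n,'0'); print(n,d['K'].tolist(),d['eye'],d['attitude'],d['color'].shape)
E
```

```text
pics
{'time': 0.0, 'qpos': array([ 1.06903034e+00,  2.87180997e-01,  1.57821494e+00,  1.61311349e-05,
        1.27857791e+00, -1.50003929e-01]), 'dq': array([ 0.00022384,  0.00028891,  0.00060708, -0.00166402,  0.0011306 ,
        0.00113999]), 'joint_efforts': array([-9.22017534e-04, -4.05959594e+01, -2.92638320e+01, -1.52463504e-04,
        5.67119743e-03, -1.97852563e-05]), 'eef_pos': array([0.23221936, 0.63308662, 0.22991641]), 'tcp_rot': array([-0.40516541,  0.58053171,  0.40442843,  0.57901777]), 'contact_force': array([ 0.04470459,  0.19499689, -1.0067523 ]), 'wrist_torque': array([ 0.01116696, -0.00433889, -0.06463698]), 'opening': 0.9988652374511814}
side [[534.1221836445394, 0.0, 320.55280214225934], [0.0, 534.1221836445394, 238.08765669425622], [0.0, 0.0, 1.0]] [ 0.11800559 -1.09269074  1.16794148] [ 0.91822511 -0.16355167  0.06502142 -0.35480377] (480, 640, 3)
top [[599.050412552338, 0.0, 313.9033637254478], [0.0, 599.050412552338, 241.71636558478184], [0.0, 0.0, 1.0]] [ 0.31073341 -0.12991223  1.55536734] [-0.70422562  0.70785081 -0.04324932  0.03380841] (480, 640, 3)
wrist [[425.8103609113964, 0.0, 321.92709552055993], [0.0, 425.8103609113964, 240.51656933648505], [0.0, 0.0, 1.0]] [0.1540376  0.66274994 0.37384863] [0.80929463 0.56460904 0.09183942 0.13350789] (480, 640, 3)
```

View pics/top_0.png

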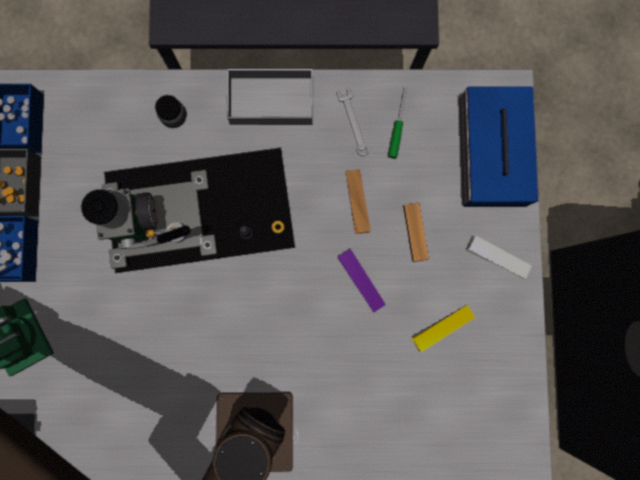

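View pics/side_0.png

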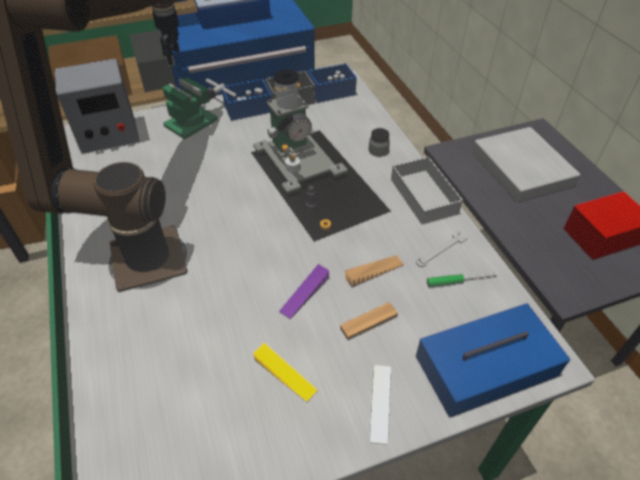

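View pics/wrist_0.png

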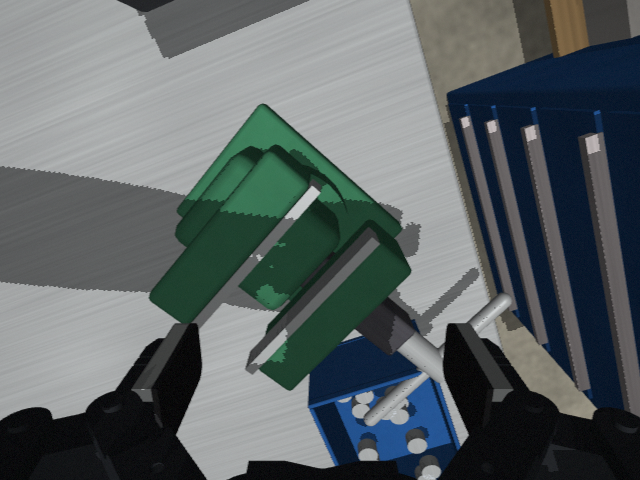

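```bash
python3 - <<'E'
from h import *
s=load('side','0')['color'][:,:,::-1]; t=load('top','0')['color'][:,:,::-1]
a=cv2.resize(s[235:345,270:490],None,fx=3.6,fy=3.6,interpolation=cv2.INTER_CUBIC)
b=cv2.resize(s[115:245,240:400],None,fx=4.5,fy=4.5,interpolation=cv2.INTER_CUBIC)
c=cv2.resize(t[130:290,90:450],None,fx=2.2,fy=2.2,interpolation=cv2.INTER_CUBIC)
for n,i in zip('abc',(a,b,c)): cv2.imwrite(f'pics/crop_{n}.png',i); print(i.shape)
E
```

```text
(396, 792, 3)
(585, 720, 3)
(352, 792, 3)
```

View pics/crop_a.png

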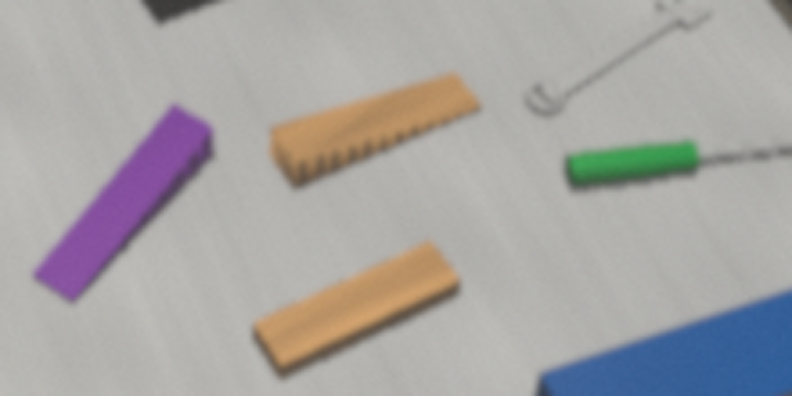

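View pics/crop_b.png

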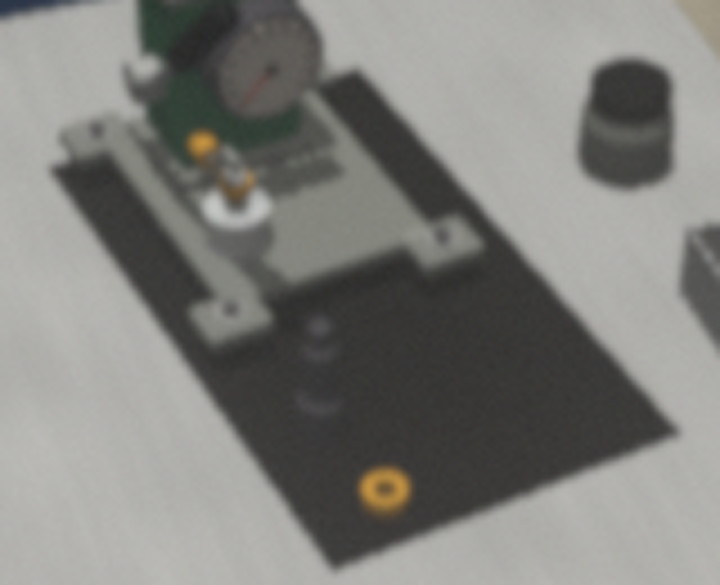

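View pics/crop_c.png

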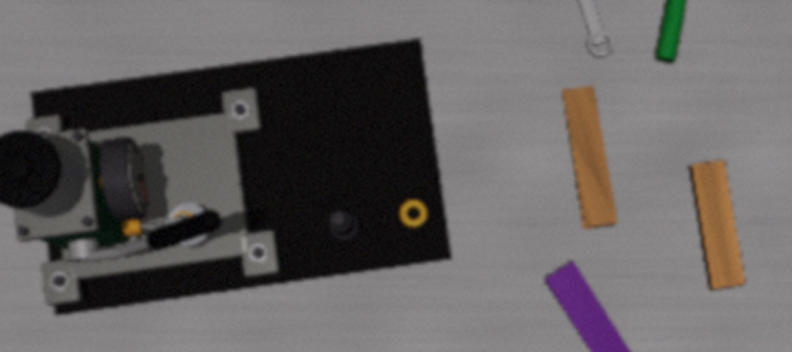

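```bash
cat >> h.py <<'E'
from scipy.spatial.transform import Rotation as R
def cloud(d):
    z=d['depth'];K=d['K'];v,u=np.mgrid[:480,:640]
    p=np.stack([(u-K[0,2])/K[0,0]*z,(v-K[1,2])/K[1,1]*z,z],-1)
    return p@R.from_quat(d['attitude']).as_matrix().T+d['eye']
def ray(d,u,v,z):
    K=d['K'];r=R.from_quat(d['attitude']).as_matrix()@np.array([(u-K[0,2])/K[0,0],(v-K[1,2])/K[1,1],1]);e=np.array(d['eye']);return e+r*(z-e[2])/r[2]
E
python3 - <<'E'
from h import *
for n in ('top','side'):
    d=load(n,'0'); P=cloud(d); hsv=cv2.cvtColor(d['color'],cv2.COLOR_RGB2HSV)
    m=cv2.inRange(hsv,(8,90,60),(22,255,255))
    cs,_=cv2.findContours(m,cv2.RETR_EXTERNAL,cv2.CHAIN_APPROX_NONE)
    for c in cs:
        if cv2.contourArea(c)<300: continue
        mm=np.zeros_like(m);cv2.drawContours(mm,[c],-1,255,-1);mm=cv2.erode(mm,np.ones((3,3)))>0
        p=P[mm];c0=np.median(p,0);uv=cv2.minAreaRect(c)
        q=p[:,:2]-p[:,:2].mean(0);w,V=np.linalg.eigh(q.T@q);ax=V[:,1];s=q@ax
        print(n,uv,c0.round(4),'axis',ax.round(3),np.ptp(s).round(3))
        for lo in np.arange(-.08,.08,.02):
            k=(s>lo)&(s<lo+.02)
            if k.sum()>5: print('   ',round(lo,2),k.sum(),np.percentile(p[k,2],[10,50,90]).round(4))
d=load('top','0');P=cloud(d)
for u,v in [(320,280),(270,180),(230,200),(199,180),(206,173),(208,245),(246,231),(278,227)]: print((u,v),P[v,u].round(4))
E
```

```text
top ((415.6891784667969, 231.63516235351562), (57.375247955322266, 15.946702003479004), 80.53767395019531) [ 0.503  -0.4143  0.022 ] axis [-0.99  -0.143] 0.143
    -0.08 60 [0.017  0.021  0.0256]
    -0.06 102 [0.0176 0.0221 0.0261]
    -0.04 105 [0.017  0.0223 0.0259]
    -0.02 104 [0.0173 0.0218 0.0251]
    0.0 104 [0.0173 0.022  0.0258]
    0.02 103 [0.0188 0.023  0.0275]
    0.04 106 [0.0166 0.0213 0.0257]
    0.06 58 [0.0187 0.0217 0.0253]
top ((357.6618347167969, 201.05201721191406), (63.4078483581543, 15.129691123962402), 81.25383758544922) [ 0.5823 -0.2645  0.0218] axis [-0.995 -0.103] 0.343
    -0.08 87 [0.005  0.0092 0.0137]
    -0.06 86 [0.0079 0.0131 0.0175]
    -0.04 90 [0.012  0.0161 0.021 ]
    -0.02 91 [0.0163 0.0201 0.0241]
    0.0 92 [0.0194 0.0232 0.0271]
    0.02 92 [0.0228 0.0275 0.0319]
    0.04 98 [0.0264 0.0307 0.0345]
    0.06 97 [0.0297 0.0332 0.0375]
side ((606.783203125, 328.7522277832031), (44.11981201171875, 15.239678382873535), 48.8140754699707) [ 1.642  -0.3759 -0.7005] axis [0.008 1.   ] 0.164
    -0.08 30 [-0.6986 -0.6806 -0.6594]
    -0.06 65 [-0.73
[... 2332 characters left out ...]
0.6922 -0.6771]
    0.02 7 [-0.7024 -0.6933 -0.6799]
    0.04 13 [-0.7228 -0.7054 -0.6785]
    0.06 7 [-0.7085 -0.6984 -0.6856]
side ((119.36967468261719, 19.03145980834961), (11.899626731872559, 68.14631652832031), 76.4295654296875) [0.11   1.1515 0.1736] axis [0.02 1.  ] 2.305
    0.0 7 [0.17   0.1779 0.182 ]
    0.02 247 [0.1635 0.1719 0.1792]
    0.04 122 [0.1621 0.1739 0.1787]
    0.06 27 [0.1729 0.1749 0.1805]
(320, 280) [ 0.381  -0.1665 -0.0004]
(270, 180) [ 0.6441 -0.0366  0.0057]
(230, 200) [0.5922 0.0686 0.    ]
(199, 180) [0.6378 0.1439 0.0374]
(206, 173) [0.6575 0.1272 0.0313]
(208, 245) [0.4691 0.1178 0.0423]
(246, 231) [0.499  0.0176 0.0848]
(278, 227) [ 0.5196 -0.0576  0.0039]
```

```bash
python3 - <<'E'
from h import *
d=load('top','0');P=cloud(d)
hsv=cv2.cvtColor(d['color'],cv2.COLOR_RGB2HSV)
# mat
m=((d['color'].max(2)<45)&(np.abs(P[...,2]-.003)<.02)).astype(np.uint8)
v=m[140:280,100:305]; 
n,l,st,_=cv2.connectedComponentsWithStats(m[140:280,100:305]); i=1+st[1:,4].argmax()
mm=(l==i).astype(np.uint8); c=max(cv2.findContours(mm,0,1)[0],key=cv2.contourArea).astype(np.float32)+[100,140]
box=cv2.boxPoints(cv2.minAreaRect(c.astype(np.float32)))
hull=cv2.convexHull(c.astype(np.float32)); ap=cv2.approxPolyDP(hull,4,True)[:,0]
W=np.array([ray(d,*b,.003) for b in ap]);print(ap,W.round(4),np.linalg.norm(W-np.roll(W,-1,0),axis=1))
# fit mat long edges / front edge
hp=np.array([ray(d,*b,.003)[:2] for b in c[:,0]])
np.save('matc.npy',hp)
# wedge
m=cv2.inRange(hsv,(8,90,60),(22,255,255))
mm=np.zeros_like(m);mm[165:240,342:375]=m[165:240,342:375]
c=max(cv2.findContours(mm,0,1)[0],key=cv2.contourArea); b=cv2.boxPoints(cv2.minAreaRect(c))
# heights: butt (large v) 36, toe 6
W=np.array([ray(d,u,v,.036 if v>201 else .006) for u,v in b]);print(b,W.round(4))
t=W[b[:,1]<201].mean(0);bt=W[b[:,1]>201].mean(0);print('toe',t,'butt',bt,np.linalg.norm(t-bt),'mid',(t+bt)/2,'ang',np.arctan2(*(t-bt)[[1,0]]))
# ear crop: print brightness
t=d['color'][165:200,185:225].max(2)
for r in range(165,196,2): print(r,d['color'][r,184:224:2].max(1))
k=(P[...,2]>.028)&(P[...,2]<.06)&(d['color'].max(2)>70); k[:,:]&=False|True
q=np.zeros_like(k);q[160:200,185:225]=k[160:200,185:225]
print(np.percentile(P[q][:,2],[5,25,50,75,95]))
E
python3 - <<'E'
import cv2
i=cv2.imread('pics/top_0.png')[160:270,180:300]
cv2.imwrite('pics/ear.png',cv2.convertScaleAbs(cv2.resize(i,None,fx=5,fy=5,interpolation=cv2.INTER_CUBIC),alpha=1.5,beta=20))
i=cv2.imread('pics/side_0.png')[150:210,270:370]
cv2.imwrite('pics/ear2.png',cv2.convertScaleAbs(cv2.resize(i,None,fx=7,fy=7,interpolation=cv2.INTER_CUBIC),alpha=1.7,beta=10))
E
```

```text
[[280. 150.]
 [293. 246.]
 [116. 271.]
 [106. 172.]] [[ 0.7255 -0.0628  0.003 ]
 [ 0.4696 -0.0967  0.003 ]
 [ 0.4068  0.3603  0.003 ]
 [ 0.6674  0.3943  0.003 ]] [0.25806918 0.46128333 0.26277554 0.46073183]
[[345.36417 170.86703]
 [360.3179  168.56647]
 [369.9595  231.237  ]
 [355.00577 233.53757]] [[ 0.6679 -0.2352  0.006 ]
 [ 0.674  -0.2748  0.006 ]
 [ 0.5034 -0.2944  0.036 ]
 [ 0.4976 -0.256   0.036 ]]
toe [ 0.67098083 -0.25501908  0.006     ] butt [ 0.50047312 -0.275177    0.036     ] 0.1742963536130844 mid [ 0.58572697 -0.26509804  0.021     ] ang 0.11767671617547841
165 [13 18 13 15 15 15 11 15 16 13 15 15 13 18 17 17 13 14 13 14]
167 [13 15 14 16 15 14 14 11 16 14 13 13 15 15 17 14 17 19 13 16]
169 [15 12 14 14 16 13 14 18 23 31 35 22 15 16 16 13 14 14 14 18]
171 [11 14 15 22 43 60 75 78 85 94 90 45 12 17 17 11 13 19 17 17]
173 [ 19  15  19  35  91  96  96 100 102 103  99  55   9  15  13  12  15  18
  15  13]
175 [ 11  14  18  33  93  98 101 118 115 104 102  60  13  12  16  15  11  14
  14  18]
177 [ 16  15  15  34  90 105 112  96 112 120 104  71  16  15  15  12  11  13
  18  18]
179 [ 16  17  17  27  83 102 107  58  66 123 104  83  16  13  15  15  15  16
  10  16]
181 [ 28  39  40  54  88 109 131  76  81 125 103  88  25  14  15  15  17  18
  14  15]
183 [ 89  96 101 100 101 110 121 128 129 114 112  92  26  12  15  16  14  13
  13  17]
185 [104 103 102 104 102 104 103 106 106 111 109 102  36  12  12  16  14  13
  17  19]
187 [102 105 103 102 102 108 106 106 105 105 107  95  43  12  13  13  18  12
  10  12]
189 [104 103 101 104 102 103  89  73  63  54  46  33  18  14  15  14  16  11
  11  14]
191 [105 104 104 102 101 101  71  19  15  18  10  13  18  18  13  15  16  13
  14  15]
193 [104 102 102 103 103 100  80  16  12  16  17  15  15  10  13  16  13  12
  14   8]
195 [104 103 104 106 104 104  84  19  13  13  15   9  15  13  13  12  15  14
  17  11]
[0.03096383 0.03426617 0.03643893 0.0388661  0.04265687]
```

View pics/ear.png

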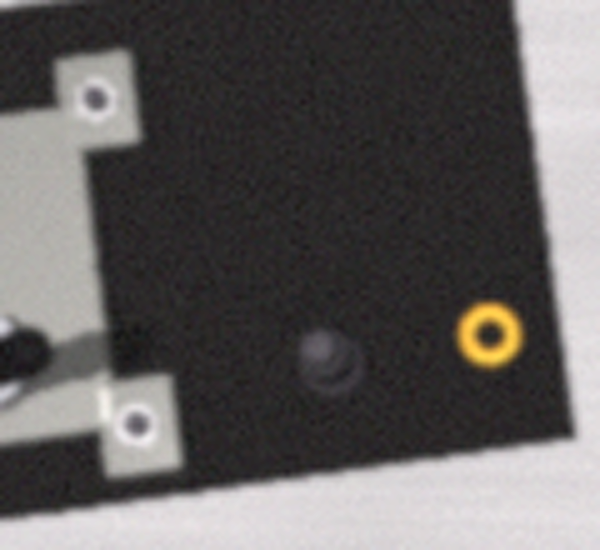

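View pics/ear2.png

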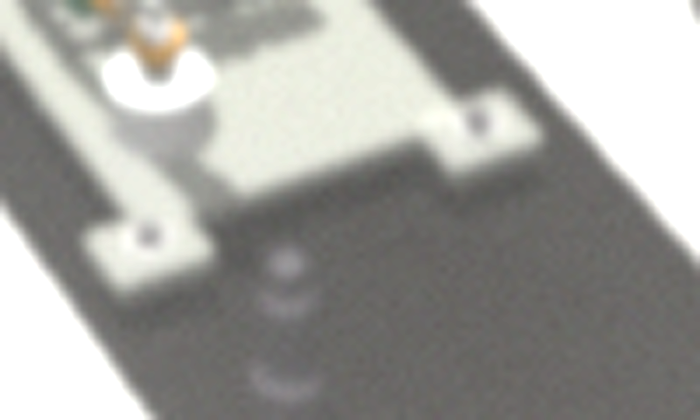

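```bash
python3 - <<'E'
from h import *
hp=np.load('matc.npy')
def fit(k):
    vx,vy,x,y=cv2.fitLine(hp[k].astype(np.float32),cv2.DIST_HUBER,0,.001,.001).ravel(); return vx,vy,x,y
o=np.array([.567,.149]); 
y=np.array([-.132,.9913]); x=np.array([y[1],-y[0]])
a=(hp-o)@x; b=(hp-o)@y
for nm,k in (('far',(a>.12)&(abs(b)<.2)),('near',(a<-.12)&(abs(b)<.2)),('front',(b<-.215)&(abs(a)<.11))):
    f=fit(k); print(nm,k.sum(),f,np.degrees(np.arctan2(f[1],f[0])))
t=load('top','0')
e=[ray(t,206.2,169.8,.0365),ray(t,208.4,188.4,.0365)];print(e,np.linalg.norm(e[0]-e[1]),(e[0]+e[1])/2)
s=load('side','0')
# side crop: front top edge of ear from (460,180) to (541,135)/7+(270,150)
for z in (.0365,): 
  e=[ray(s,270+455/7,150+172/7,z),ray(s,270+542/7,150+130/7,z)];print(e,np.linalg.norm(e[0]-e[1]),(e[0]+e[1])/2)
for u,v in ((278,227),(246,231)): print(ray(t,u,v,.01))
E
```

```text
far 151 (np.float32(0.13784645), np.float32(-0.9904536), np.float32(0.69816613), np.float32(0.16646186)) -82.076744
near 169 (np.float32(0.1388304), np.float32(-0.99031615), np.float32(0.4328296), np.float32(0.16501908)) -82.01982
front 82 (np.float32(0.9902402), np.float32(0.13937095), np.float32(0.59804606), np.float32(-0.07960288)) 8.011447
[array([0.66473248, 0.12594872, 0.0365    ]), array([0.61598765, 0.11964133, 0.0365    ])] 0.04915121337425565 [0.64036006 0.12279503 0.0365    ]
[array([0.61723742, 0.11402008, 0.0365    ]), array([0.66591585, 0.1277041 , 0.0365    ])] 0.05056522250125066 [0.64157663 0.12086209 0.0365    ]
[ 0.51876075 -0.05793214  0.01      ]
[0.50862394 0.02509168 0.01      ]
```

```bash
python3 - <<'E'
from h import *
s=readout.get_state(); M=R.from_quat(s['tcp_rot']).as_matrix(); print(M.round(3)); print('jaw yaw deg',np.degrees(np.arctan2(M[1,2],M[0,2])))
P=cloud(load('top','0'))
for yy in np.arange(-.1,.75,.05):
  row=[]
  for xx in np.arange(.3,.75,.05):
    k=(abs(P[...,0]-xx)<.025)&(abs(P[...,1]-yy)<.025)
    row.append(P[k][:,2].max().round(2) if k.any() else -1)
  print(round(yy,2),row)
E
```

```text
[[-0.001 -0.939  0.345]
 [-0.002  0.345  0.939]
 [-1.     0.    -0.002]]
jaw yaw deg 69.84287316866295
-0.1 [np.float64(0.01), np.float64(0.01), np.float64(0.01), np.float64(0.01), np.float64(0.01), np.float64(0.01), np.float64(0.01), np.float64(0.01), np.float64(0.01)]
-0.05 [np.float64(0.01), np.float64(0.01), np.float64(0.01), np.float64(0.01), np.float64(0.02), np.float64(0.02), np.float64(0.01), np.float64(0.01), np.float64(0.02)]
0.0 [np.float64(0.01), np.float64(0.01), np.float64(0.01), np.float64(0.01), np.float64(0.1), np.float64(0.01), np.float64(0.01), np.float64(0.01), np.float64(0.01)]
0.05 [np.float64(0.01), np.float64(0.01), np.float64(0.01), np.float64(0.01), np.float64(0.1), np.float64(0.01), np.float64(0.01), np.float64(0.02), np.float64(0.01)]
0.1 [np.float64(0.01), np.float64(0.01), np.float64(0.01), np.float64(0.29), np.float64(0.29), np.float64(0.01), np.float64(0.04), np.float64(0.03), np.float64(0.01)]
0.15 [np.float64(0.01), np.float64(0.01), np.float64(0.01), np.float64(0.29), np.float64(0.29), np.float64(0.04), np.float64(0.04), np.float64(0.05), np.float64
[... 1023 characters left out ...]
oat64(0.01), np.float64(0.01), np.float64(0.01), np.float64(0.01), np.float64(0.01), np.float64(0.01), np.float64(0.01), np.float64(0.01), np.float64(0.01)]
0.55 [np.float64(0.15), np.float64(0.01), np.float64(0.09), np.float64(0.08), np.float64(0.09), np.float64(0.09), np.float64(0.09), np.float64(0.09), np.float64(0.09)]
0.6 [np.float64(0.15), np.float64(0.03), np.float64(0.09), np.float64(0.07), np.float64(0.06), np.float64(0.09), np.float64(0.07), np.float64(0.07), np.float64(0.09)]
0.65 [np.float64(0.01), np.float64(0.01), np.float64(0.02), np.float64(0.07), np.float64(0.06), np.float64(0.08), np.float64(0.06), np.float64(0.07), np.float64(0.08)]
0.7 [-1, -1, -1, -1, -1, -1, -1, -1, -1]
```

Emit:
move_arm([
  [0,0,0,0,0,50,0],
  [0,0,0,0,0,100,0],
  [0,0,0,0,0,150,0],
  [0,0,0,0,0,200,0],
  [0,0,-0.12,40,-31,200,0],
  [0,0,-0.24,79,-61,200,0],
  [0,0,-0.36,119,-92,200,0],
  [0,0,-0.48,158,-122,200,0],
  [0,0,-0.6,198,-153,200,0],
  [0,0,-0.72,220,-191,200,0],
  [0,0,-0.84,241,-230,200,0],
  [0,0,-0.96,263,-268,200,0],
])

```text
time: 1.35
eef_pos: [0.496, 0.3634, 0.4297]
tcp_rot: [-0.09, 0.702, 0.089, 0.7]
contact_force: [0.4, -0.2, -0.4]
opening: 1.002
```

Emit:
move_arm([
  [0,0,-0.145,20,-45,0,0],
  [0,0,-0.29,40,-90,0,0],
  [0,0,-0.435,60,-135,0,0],
  [0,0,-0.58,75,-180,0,0],
  [0,0,-0.725,85,-225,0,0],
  [0,0,-0.87,90,-272,0,0],
  [0,0,-1.015,90,-320,0,0],
  [0,0,-1.16,85,-368,0,0],
  [0,0,-1.305,75,-415,-10,0],
  [0,0,-1.45,65,-460,-30,0],
  [0,0,-1.595,55,-505,-50,0],
  [0,0,-1.71,45,-548,-65,0],
])

```text
time: 2.55
eef_pos: [0.5399, -0.1861, 0.3629]
tcp_rot: [0.473, 0.528, -0.471, 0.525]
contact_force: [1.1, -0.5, 0.8]
opening: 1.001
```

Emit:
move_arm([
  [0,0,0,0,-30,-35,0],
  [0,0,0,-5,-60,-70,0],
  [0,0,0,-10,-80,-105,0],
  [0,0,0,-13,-87,-150,0],
  [0,0,0,-13,-87,-190,0],
  [0,0,0,-13,-87,-190,0],
])

```text
time: 3.15
eef_pos: [0.5227, -0.2707, 0.1652]
tcp_rot: [0.472, 0.533, -0.472, 0.52]
contact_force: [-0.3, 1.0, -1.4]
opening: 0.995
```

```bash
python3 - <<'E'
from h import *
s=readout.get_state(); M=R.from_quat(s['tcp_rot']).as_matrix(); print(s['time'],s['eef_pos'],M.round(3),s['qpos'],s['contact_force']); print('jaw yaw deg',np.degrees(np.arctan2(M[1,2],M[0,2])))
d=shot('wrist','1')
hsv=cv2.cvtColor(d['color'],cv2.COLOR_RGB2HSV); m=cv2.inRange(hsv,(8,90,60),(22,255,255))
P=cloud(d)
cs,_=cv2.findContours(m,0,1)
for c in cs:
    if cv2.contourArea(c)<1500: continue
    print(cv2.contourArea(c),cv2.minAreaRect(c),cv2.approxPolyDP(c,8,True)[:,0].tolist())
E
```

```text
3.15 [ 0.52269798 -0.27065793  0.16515041] [[-0.013  0.994  0.108]
 [ 0.013  0.108 -0.994]
 [-1.    -0.012 -0.014]] [-0.6508444   0.17054535  1.84020534  0.0019913   1.14917233  0.8108469 ] [-0.31930391  0.97249759 -1.41501041]
jaw yaw deg -83.80119785668609
10402.0 ((527.0975952148438, 257.1219482421875), (59.63302230834961, 199.4393310546875), 6.34019136428833) [[565, 161], [508, 164], [489, 332], [505, 355], [538, 353]]
14371.0 ((329.2117614746094, 126.84593963623047), (254.377197265625, 60.06362533569336), 89.35625457763672) [[298, 0], [306, 254], [360, 253], [357, 0]]
```

View pics/wrist_1.png

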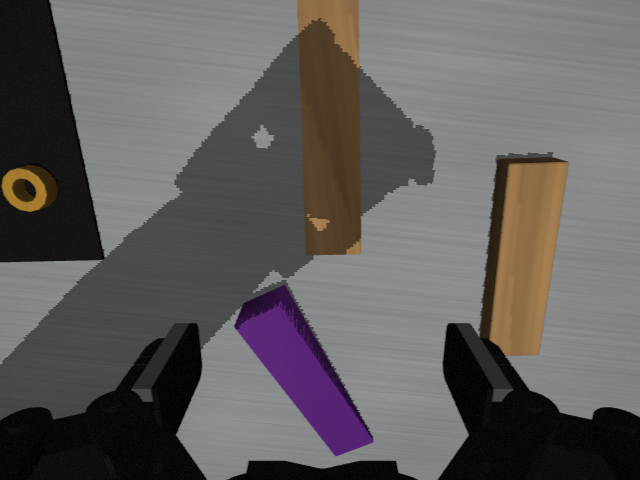

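```bash
python3 - <<'E'
from h import *
d=load('wrist','1')
for z in (.036,.0):
  e=[ray(d,306,254,z),ray(d,360,253,z)];print(z,e,np.linalg.norm(e[0]-e[1]),(e[0]+e[1])/2)
# axis: edge points at v=60: height interpolated
m=cv2.inRange(cv2.cvtColor(d['color'],cv2.COLOR_RGB2HSV),(8,80,30),(22,255,255))
for v,h in ((240,.034),(150,.022),(30,.008)):
  u=np.where(m[v,250:420])[0]+250; a,b=ray(d,u.min(),v,h),ray(d,u.max(),v,h); print(v,u.min(),u.max(),((a+b)/2).round(4),np.linalg.norm(a-b).round(4))
E
```

```text
0.036 [array([ 0.49917569, -0.25921878,  0.036     ]), array([ 0.50404847, -0.29581449,  0.036     ])] 0.036918699970180636 [ 0.50161208 -0.27751664  0.036     ]
0.0 [array([ 0.48510311, -0.2587729 ,  0.        ]), array([ 0.49062116, -0.30021474,  0.        ])] 0.041807591665686 [ 0.48786213 -0.27949382  0.        ]
240 306 360 [ 0.5106 -0.2765  0.034 ] 0.0368
150 302 359 [ 0.569  -0.2682  0.022 ] 0.0377
30 299 358 [ 0.6418 -0.2586  0.008 ] 0.0375
```

Emit:
move_arm([
  [-0.013,-0.013,0.02,5,-2,-45,0],
  [-0.013,-0.013,0.02,5,-2,-90,0],
  [-0.013,-0.013,0.02,5,-2,-130,0],
  [-0.013,-0.013,0.02,5,-2,-150,0],
  [-0.013,-0.013,0.02,5,-2,-155,0],
  [-0.013,-0.013,0.02,5,-2,-157,0],
  [-0.013,-0.013,0.02,5,-2,-157,0],
  [-0.013,-0.013,0.02,5,-2,-157,0],
])

```text
time: 4.0
eef_pos: [0.5315, -0.275, 0.015]
tcp_rot: [0.467, 0.527, -0.467, 0.535]
contact_force: [-0.1, 0.4, -0.3]
opening: 1.002
```

```bash
cat > st.py <<'E'
from h import *
s=readout.get_state(); M=R.from_quat(s['tcp_rot']).as_matrix(); print(s['time'],s['eef_pos'].round(4),'tx',M[:,0].round(4),'jaw',np.degrees(np.arctan2(M[1,2],M[0,2])).round(2),'F',s['contact_force'].round(2),'T',s['wrist_torque'].round(2),'op',s['opening'].round(3),'dq',np.abs(s['dq']).max().round(4))
E
python3 st.py
```

```text
Traceback (most recent call last):
  File "st.py", line 2, in <module>
    s=readout.get_state(); M=R.from_quat(s['tcp_rot']).as_matrix(); print(s['time'],s['eef_pos'].round(4),'tx',M[:,0].round(4),'jaw',np.degrees(np.arctan2(M[1,2],M[0,2])).round(2),'F',s['contact_force'].round(2),'T',s['wrist_torque'].round(2),'op',s['opening'].round(3),'dq',np.abs(s['dq']).max().round(4))
                                                                                                                                                                                                                                                        ^^^^^^^^^^^^^^^^^^
AttributeError: 'float' object has no attribute 'round'
```

```bash
sed -i "s/s\['opening'\].round(3)/round(float(s['opening']),3)/" st.py; python3 st.py
```

```text
4.0 [ 0.5315 -0.275   0.015 ] tx [ 0.0087 -0.0074 -0.9999] jaw -82.61 F [-0.15  0.43 -0.32] T [0.04 0.02 0.03] op 1.002 dq 0.0103
```

Emit:
move_arm([
  [0.007,0.009,0,-3.5,2,-4,0],
  [0.007,0.009,0,-3.5,2,-8,0],
  [0.007,0.009,0,-3.5,2,-9,0],
  [0.007,0.009,0,-3.5,2,-9,0],
])

```text
time: 4.4
eef_pos: [0.5277, -0.2727, 0.0056]
tcp_rot: [0.467, 0.531, -0.467, 0.531]
contact_force: [0.7, 0.1, 0.3]
opening: 1.0
```

```bash
python3 st.py; python3 -c "
from h import *
shot('wrist','2')"
```

```text
4.4 [ 0.5277 -0.2727  0.0056] tx [-1.e-03  1.e-04 -1.e+00] jaw -82.61 F [0.69 0.09 0.28] T [ 0.   -0.03  0.02] op 1.0 dq 0.0035
```

View pics/wrist_2.png

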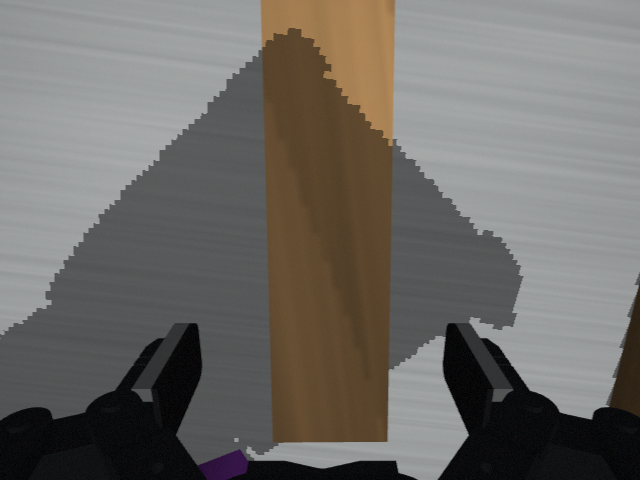

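Emit:
move_arm([
  [0,0,0,0,0,0,60],
  [0,0,0,0,0,0,100],
  [0,0,0,0,0,0,140],
  [0,0,0,0,0,0,180],
  [0,0,0,0,0,0,200],
  [0,0,0,0,0,0,200],
  [0,0,0,0,0,0,200],
  [0,0,0,0,0,0,200],
], newtons=50)

```text
time: 5.25
eef_pos: [0.5281, -0.2731, 0.0061]
tcp_rot: [0.467, 0.531, -0.467, 0.531]
contact_force: [-0.6, -1.2, 2.8]
opening: 0.429
```

```bash
python3 st.py; python3 -c "
from h import *
shot('wrist','3')"
```

```text
5.25 [ 0.5281 -0.2731  0.0061] tx [-2.e-04 -5.e-04 -1.e+00] jaw -82.61 F [-0.56 -1.16  2.84] T [-0.06 -0.01 -0.05] op 0.429 dq 0.0011
```

View pics/wrist_3.png

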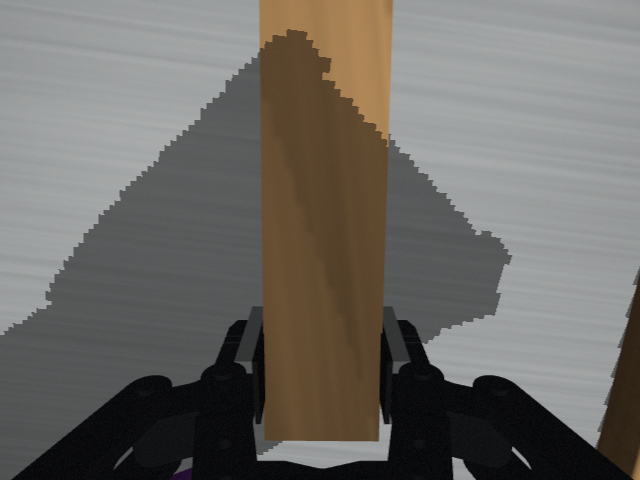

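Emit:
move_arm([
  [0,0,0,0,0,15,200],
  [0,0,0,0,0,40,200],
  [0,0,0,0,0,70,200],
  [0,0,0,0,0,100,200],
  [0,0,0.1,5,10,100,200],
  [0,0,0.23,20,30,100,200],
  [0,0,0.37,35,60,100,200],
  [0,0,0.51,55,90,100,200],
  [0,0,0.65,75,120,100,200],
  [0,0,0.79,90,145,100,200],
  [0,0,0.93,105,165,100,200],
  [0,0,1.05,110,175,100,200],
])

```text
time: 6.5
eef_pos: [0.6387, -0.0958, 0.1064]
tcp_rot: [0.135, 0.694, -0.135, 0.694]
contact_force: [0.1, -0.6, -1.5]
opening: 0.433
```

```bash
python3 st.py
```

```text
6.5 [ 0.6387 -0.0958  0.1064] tx [ 1.e-04  1.e-04 -1.e+00] jaw -22.02 F [ 0.1  -0.62 -1.53] T [-0.04  0.01  0.01] op 0.433 dq 1.0166
```

Emit:
move_arm([
  [0,0,0.12,7,15,0,200],
  [0,0,0.25,14,30,0,200],
  [0,0,0.38,20,40,0,200],
  [0,0,0.48,25,51,0,200],
  [0,0,0.523,25,51,0,200],
  [0,0,0.523,25,51,0,200],
  [0,0,0.523,25,51,0,200],
  [0,0,0.523,25,51,0,200],
])

```text
time: 7.3
eef_pos: [0.6635, -0.045, 0.1065]
tcp_rot: [-0.049, 0.706, 0.049, 0.705]
contact_force: [0.2, -0.4, -1.3]
opening: 0.434
```

```bash
python3 st.py; python3 -c "
from h import *
for n in ('top','side','wrist'): shot(n,'4')
a=cv2.imread('pics/side_4.png')[120:240,240:400];b=cv2.imread('pics/top_4.png')[140:280,100:340]
cv2.imwrite('pics/s4.png',cv2.resize(a,None,fx=4.5,fy=4.5,interpolation=2));cv2.imwrite('pics/t4.png',cv2.convertScaleAbs(cv2.resize(b,None,fx=3.3,fy=3.3,interpolation=2),alpha=1.5,beta=15))"
```

```text
7.3 [ 0.6635 -0.045   0.1065] tx [-2.e-04  2.e-04 -1.e+00] jaw 7.89 F [ 0.21 -0.45 -1.32] T [-0.04 -0.05 -0.  ] op 0.434 dq 0.0029
```

View pics/s4.png

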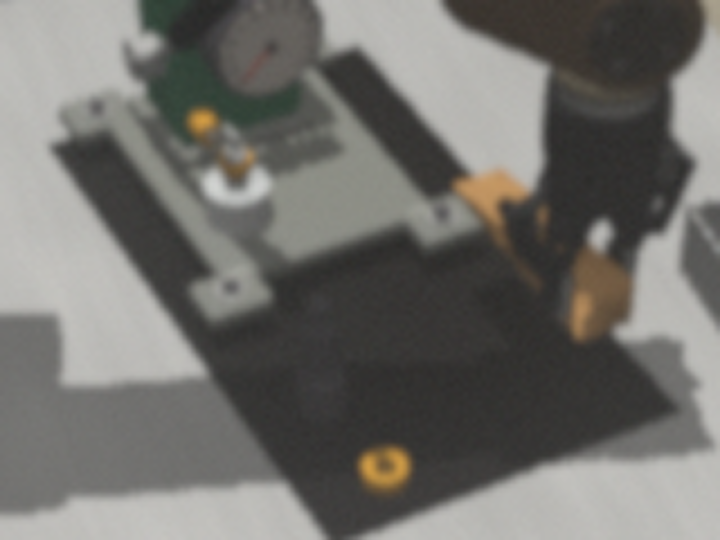

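View pics/t4.png

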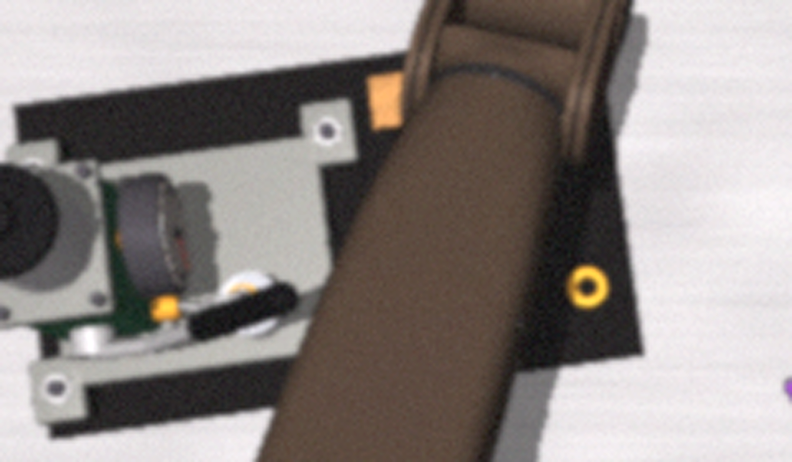

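View pics/wrist_4.png

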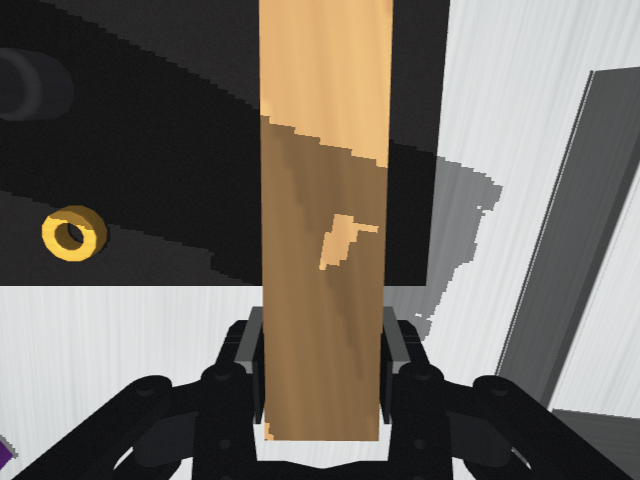

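```bash
python3 - <<'E'
from h import *
d=load('top','4'); m=cv2.inRange(cv2.cvtColor(d['color'],cv2.COLOR_RGB2HSV),(8,80,60),(22,255,255)); P=cloud(d)
mm=np.zeros_like(m);mm[155:185,205:222]=m[155:185,205:222]
k=cv2.erode(mm,np.ones((3,3)))>0;print('heights',np.percentile(P[k][:,2],[10,50,90]),P[k].mean(0))
for v in range(162,182,2):
    u=np.where(mm[v])[0]
    if len(u): print(v,u.min(),ray(d,u.min()-.5,v,.106).round(4))
print(ray(d,211.2,163.3,.106),ray(d,213.3,178.8,.106))
w=load('wrist','4');Pw=cloud(w);k=w['depth']>0
for v in (20,100,200,300,430): print(v,Pw[v,325].round(4))
print(ray(w,264,440,.1365),ray(w,379,440,.1365))
E
```

```text
heights [0.10477769 0.10831434 0.11193456] [0.64481505 0.08695379 0.12044489]
162 215 [0.6681 0.0941 0.106 ]
164 211 [0.6631 0.1039 0.106 ]
166 211 [0.658  0.1038 0.106 ]
168 211 [0.653  0.1037 0.106 ]
170 212 [0.648  0.1012 0.106 ]
172 212 [0.643  0.1012 0.106 ]
174 212 [0.638  0.1011 0.106 ]
176 212 [0.633 0.101 0.106]
178 213 [0.6279 0.0985 0.106 ]
[0.66482593 0.10217334 0.106     ] [0.62594342 0.09652854 0.106     ]
20 [0.6492 0.0581 0.1148]
100 [0.6522 0.0367 0.1198]
200 [0.6562 0.0082 0.1241]
300 [ 0.6604 -0.0224  0.1295]
430 [ 0.6663 -0.0649  0.1379]
[ 0.64682579 -0.07311455  0.1365    ] [ 0.68498203 -0.06786387  0.1365    ]
```

Emit:
move_arm([
  [0,0,0,0,0,-35,200],
  [0,0,0,0,0,-65,200],
  [0,0,0,0,0,-82,200],
  [0,0,0,0,0,-89,200],
  [0,0,0,0,0,-93,200],
  [0,0,0,0,0,-95,200],
  [0,0,0,0,0,-96,200],
  [0,0,0,0,0,-96,200],
  [0,0,0,0,0,-96,200],
])

```text
time: 8.35
eef_pos: [0.6642, -0.0452, 0.0114]
tcp_rot: [-0.049, 0.705, 0.049, 0.706]
contact_force: [0.5, -0.0, -1.5]
opening: 0.431
```

```bash
python3 st.py
```

```text
8.35 [ 0.6642 -0.0452  0.0114] tx [ 1.4e-03 -1.0e-04 -1.0e+00] jaw 7.91 F [ 0.46 -0.02 -1.46] T [-0.02 -0.03  0.03] op 0.431 dq 0.0047
```

Emit:
move_arm([
  [0,0,0,0,0,-1,200],
  [0,0,0,0,0,-1.5,200],
  [0,0,0,0,0,-2,200],
  [0,0,0,0,0,-2,200],
])

```text
time: 8.75
eef_pos: [0.6641, -0.0452, 0.0093]
tcp_rot: [-0.049, 0.705, 0.049, 0.706]
contact_force: [-0.4, 0.1, -1.1]
opening: 0.438
```

```bash
python3 st.py
```

```text
8.75 [ 0.6641 -0.0452  0.0093] tx [ 1.2e-03 -1.0e-04 -1.0e+00] jaw 7.91 F [-0.35  0.1  -1.11] T [-0.04 -0.   -0.02] op 0.438 dq 0.0022
```

Emit:
move_arm([
  [0,0,0,0,0,-0.5,200],
  [0,0,0,0,0,-1,200],
  [0,0,0,0,0,-1,200],
])

```text
time: 9.05
eef_pos: [0.6642, -0.0452, 0.0091]
tcp_rot: [-0.049, 0.705, 0.049, 0.706]
contact_force: [-2.2, 0.4, 5.1]
opening: 0.436
```

```bash
python3 st.py; python3 -c "
from h import *
for n in ('side','wrist'): shot(n,'5')
a=cv2.imread('pics/side_5.png')[130:220,300:420]
cv2.imwrite('pics/s5.png',cv2.convertScaleAbs(cv2.resize(a,None,fx=6,fy=6,interpolation=2),alpha=1.4,beta=10))"
```

```text
9.05 [ 0.6642 -0.0452  0.0091] tx [ 9.e-04 -1.e-04 -1.e+00] jaw 7.91 F [-2.22  0.36  5.06] T [-0.    0.46 -0.01] op 0.436 dq 0.0029
```

View pics/s5.png

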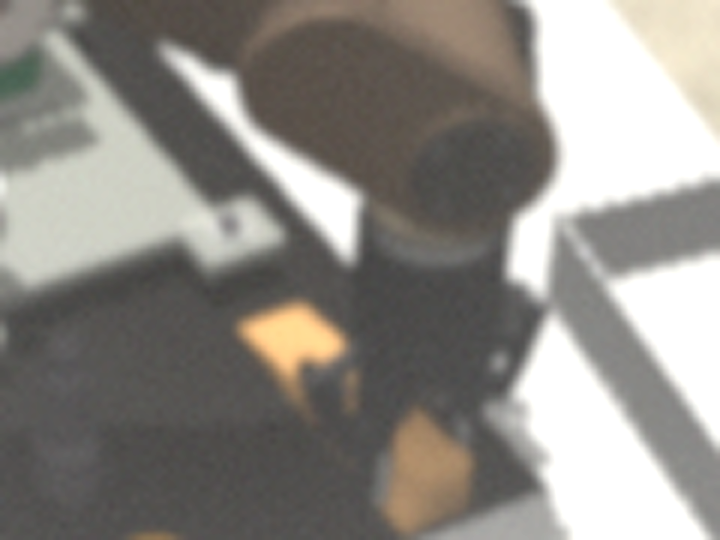

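View pics/wrist_5.png

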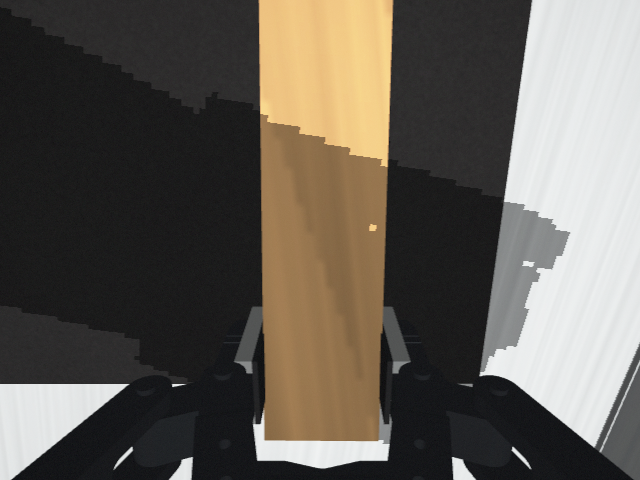

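```bash
python3 - <<'E'
from h import *
s=load('side','5')
a,b=ray(s,300+238/6,130+330/6,.009),ray(s,300+305/6,130+300/6,.009);print(a,b,np.linalg.norm(a-b))
t=(a+b)/2; y=np.array([-.139,.9903]);x=np.array([.9903,.139]); 
e=np.array([.641,.122]);print(t,'local',(t[:2]-e)@x,(t[:2]-e)@y)
E
```

```text
[0.62497639 0.09068614 0.009     ] [0.66806575 0.10070753 0.009     ] 0.04423936530956068
[0.64652107 0.09569684 0.009     ] local 0.001811377236634776 -0.026815450634122665
```

Emit:
move_arm([
  [0,0,0,0,0,0.6,200],
  [0,0,0,-0.7,5,0.6,200],
  [0,0,0,-1.4,10,0.6,200],
  [0,0,0,-2.1,15,0.6,200],
  [0,0,0,-2.8,20,0.6,200],
  [0,0,0,-3.5,25,0.6,200],
  [0,0,0,-4.2,30,0.6,200],
  [0,0,0,-4.9,35,0.6,200],
  [0,0,0,-5.6,40,0.6,200],
  [0,0,0,-6.3,45,0.6,200],
  [0,0,0,-7,50,0.6,200],
  [0,0,0,-7,50,0.6,200],
])

```text
time: 10.35
eef_pos: [0.657, 0.0056, 0.0096]
tcp_rot: [-0.049, 0.705, 0.049, 0.706]
contact_force: [-0.7, 0.4, -1.1]
opening: 0.435
```

```bash
python3 st.py; python3 -c "
from h import *
for n in ('side','wrist'): shot(n,'6')
a=cv2.imread('pics/side_6.png')[130:220,300:420]
cv2.imwrite('pics/s6.png',cv2.convertScaleAbs(cv2.resize(a,None,fx=6,fy=6,interpolation=2),alpha=1.4,beta=10))"
```

```text
10.35 [0.657  0.0056 0.0096] tx [ 8.e-04  0.e+00 -1.e+00] jaw 7.95 F [-0.72  0.41 -1.09] T [-0.04  0.01  0.04] op 0.435 dq 0.0105
```

View pics/s6.png

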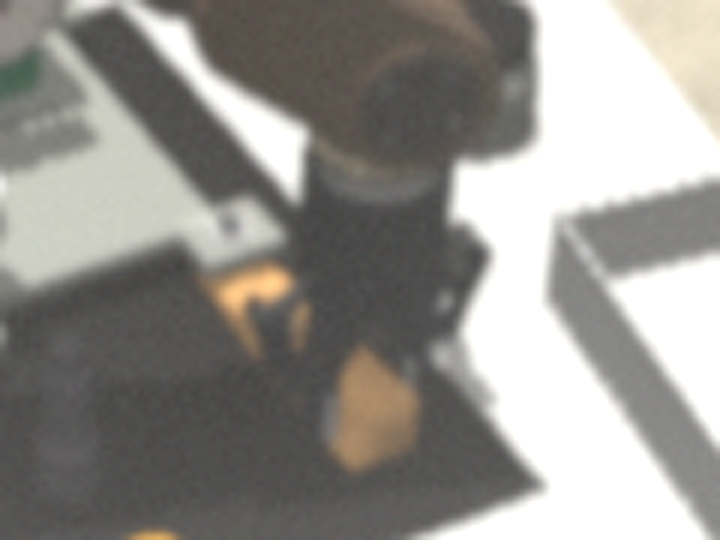

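View pics/wrist_6.png

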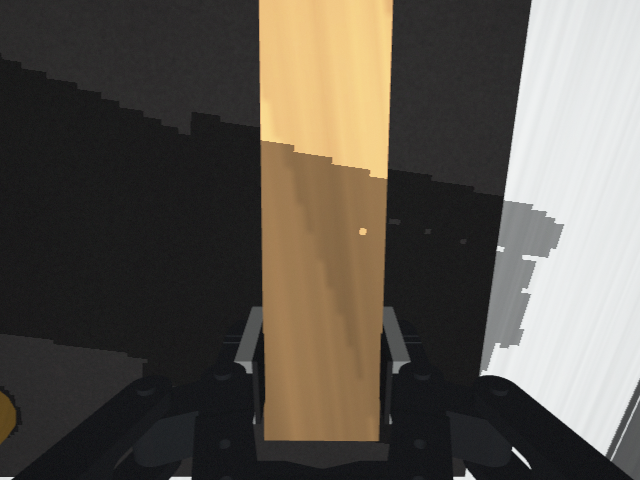

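Emit:
move_arm([
  [0,0,0,-0.6,4,-0.3,200],
  [0,0,0,-1.1,8,-0.3,200],
  [0,0,0,-1.7,12,-0.3,200],
  [0,0,0,-2.2,16,-0.3,200],
  [0,0,0,-2.8,20,-0.3,200],
  [0,0,0,-3.4,24,-0.3,200],
  [0,0,0,-3.9,28,-0.3,200],
  [0,0,0,-3.9,28,-0.3,200],
  [0,0,0,-3.9,28,-0.3,200],
])

```text
time: 11.35
eef_pos: [0.6533, 0.033, 0.0094]
tcp_rot: [-0.049, 0.705, 0.049, 0.706]
contact_force: [-0.1, -0.5, -0.8]
opening: 0.434
```

```bash
python3 st.py
```

```text
11.35 [0.6533 0.033  0.0094] tx [ 1.2e-03 -3.0e-04 -1.0e+00] jaw 7.94 F [-0.09 -0.46 -0.84] T [-0.04  0.03  0.01] op 0.434 dq 0.0043
```

Emit:
move_arm([
  [0,0,0,-0.2,1.5,-0.2,200],
  [0,0,0,-0.4,3,-0.2,200],
  [0,0,0,-0.6,4.5,-0.2,200],
  [0,0,0,-0.8,6,-0.2,200],
  [0,0,0,-0.8,6,-0.2,200],
])

```text
time: 11.85
eef_pos: [0.6524, 0.0392, 0.0092]
tcp_rot: [-0.049, 0.705, 0.049, 0.706]
contact_force: [-0.5, 1.1, -0.2]
opening: 0.434
```

Emit:
move_arm([
  [0,0,0,-0.1,1,-0.1,200],
  [0,0,0,-0.3,2,-0.1,200],
  [0,0,0,-0.4,3,-0.1,200],
  [0,0,0,-0.4,3,-0.1,200],
])

```text
time: 12.25
eef_pos: [0.652, 0.0424, 0.0091]
tcp_rot: [-0.049, 0.705, 0.049, 0.706]
contact_force: [-0.6, -0.2, -1.2]
opening: 0.438
```

Emit:
move_arm([
  [0,0,0,-0.1,1,-0.1,200],
  [0,0,0,-0.3,2,-0.1,200],
  [0,0,0,-0.4,3,-0.1,200],
  [0,0,0,-0.4,3,-0.1,200],
])

```text
time: 12.65
eef_pos: [0.6517, 0.0455, 0.0091]
tcp_rot: [-0.049, 0.705, 0.049, 0.706]
contact_force: [-0.7, 0.2, -1.3]
opening: 0.438
```

Emit:
move_arm([
  [0,0,0,-0.1,1,0,200],
  [0,0,0,-0.3,2,0,200],
  [0,0,0,-0.4,3,0,200],
  [0,0,0,-0.4,3,0,200],
])

```text
time: 13.05
eef_pos: [0.6512, 0.0488, 0.0091]
tcp_rot: [-0.049, 0.705, 0.049, 0.706]
contact_force: [0.1, 0.9, -0.7]
opening: 0.436
```

Emit:
move_arm([
  [0,0,0,-0.1,1,0,200],
  [0,0,0,-0.3,2,0,200],
  [0,0,0,-0.3,2,0,200],
])

```text
time: 13.35
eef_pos: [0.6509, 0.051, 0.0091]
tcp_rot: [-0.049, 0.705, 0.049, 0.706]
contact_force: [0.8, 0.4, -1.4]
opening: 0.439
```

Emit:
move_arm([
  [0,0,0,-0.1,1,-0.1,200],
  [0,0,0,-0.3,2,-0.1,200],
  [0,0,0,-0.4,3,-0.1,200],
  [0,0,0,-0.4,3,-0.1,200],
])

```text
time: 13.75
eef_pos: [0.6506, 0.0541, 0.0091]
tcp_rot: [-0.049, 0.705, 0.049, 0.706]
contact_force: [-0.3, -0.6, -0.4]
opening: 0.436
```

Emit:
move_arm([
  [0,0,0,-0.1,1,0,200],
  [0,0,0,-0.3,2,0,200],
  [0,0,0,-0.3,2,0,200],
])

```text
time: 14.05
eef_pos: [0.6505, 0.0554, 0.0091]
tcp_rot: [-0.05, 0.705, 0.049, 0.706]
contact_force: [-0.5, -4.0, -1.2]
opening: 0.433
```

```bash
python3 st.py; python3 -c "
from h import *
for n in ('side','wrist'): shot(n,'7')
a=cv2.imread('pics/side_7.png')[130:220,300:420]
cv2.imwrite('pics/s7.png',cv2.convertScaleAbs(cv2.resize(a,None,fx=6,fy=6,interpolation=2),alpha=1.4,beta=10))"
```

```text
14.05 [0.6505 0.0554 0.0091] tx [ 1.8e-03 -9.0e-04 -1.0e+00] jaw 8.0 F [-0.52 -4.02 -1.21] T [-0.62 -0.06  0.09] op 0.433 dq 0.0072
```

View pics/s7.png

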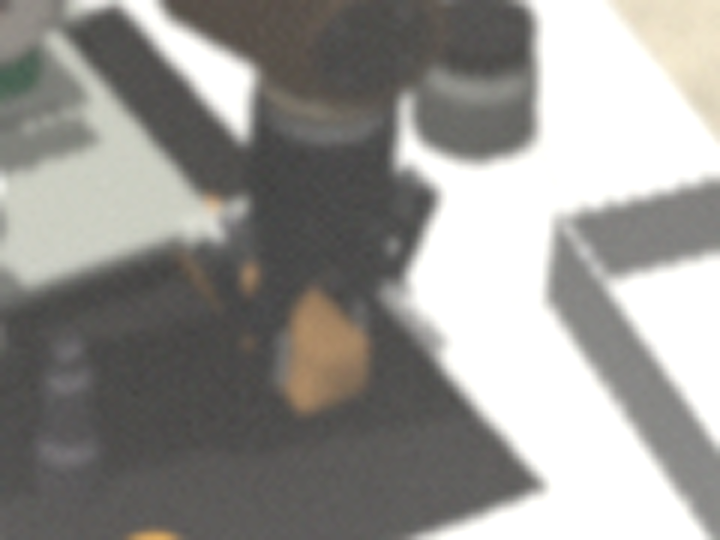

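View pics/wrist_7.png

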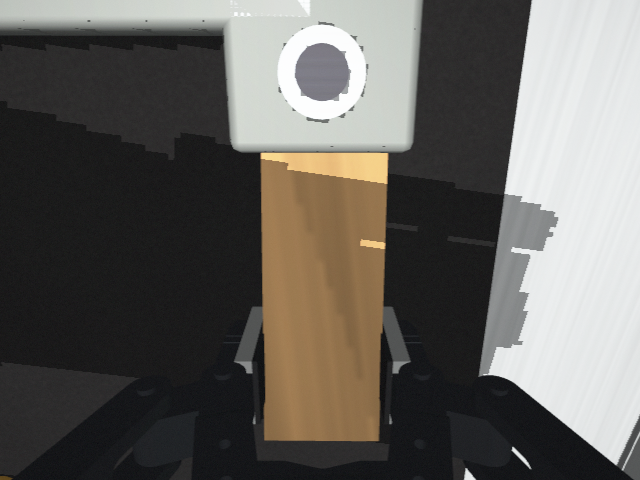

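Emit:
move_arm([
  [0,0,0,-0.1,0.8,0,200],
  [0,0,0,-0.2,1.6,0,200],
  [0,0,0,-0.3,2.2,0,200],
  [0,0,0,-0.3,2.2,0,200],
  [0,0,0,-0.3,2.2,0,200],
])

```text
time: 14.65
eef_pos: [0.6505, 0.0558, 0.0091]
tcp_rot: [-0.051, 0.705, 0.048, 0.706]
contact_force: [1.0, -8.9, -1.1]
opening: 0.438
```

```bash
python3 st.py
```

```text
14.65 [0.6505 0.0558 0.0091] tx [ 0.0022 -0.0034 -1.    ] jaw 8.01 F [ 0.97 -8.85 -1.13] T [-1.14 -0.08  0.09] op 0.438 dq 0.0021
```

Emit:
move_arm([
  [0,0,0,-0.1,1,0,200],
  [0,0,0,-0.3,2,0,200],
  [0,0,0,-0.4,2.8,0,200],
  [0,0,0,-0.5,3.4,0,200],
  [0,0,0,-0.5,3.4,0,200],
  [0,0,0,-0.5,3.4,0,200],
])

```text
time: 15.25
eef_pos: [0.6505, 0.0558, 0.0092]
tcp_rot: [-0.052, 0.705, 0.047, 0.706]
contact_force: [1.2, -13.0, -1.9]
opening: 0.438
```

```bash
python3 st.py
```

```text
15.25 [0.6505 0.0558 0.0092] tx [ 0.003  -0.0081 -1.    ] jaw 8.04 F [  1.22 -13.03  -1.93] T [-1.62 -0.1   0.06] op 0.438 dq 0.0017
```

Emit:
move_arm([
  [0.002,0,0,-0.2,1.5,0,200],
  [0.004,0,0,-0.4,2.8,0,200],
  [0.004,0,0,-0.5,3.8,0,200],
  [0.004,0,0,-0.6,4.4,0,200],
  [0.004,0,0,-0.6,4.4,0,200],
  [0.004,0,0,-0.6,4.4,0,200],
])

```text
time: 15.85
eef_pos: [0.6506, 0.0559, 0.0092]
tcp_rot: [-0.053, 0.704, 0.046, 0.706]
contact_force: [1.6, -16.1, -2.5]
opening: 0.435
```

```bash
python3 st.py
```

```text
15.85 [0.6506 0.0559 0.0092] tx [ 0.0039 -0.0102 -0.9999] jaw 8.07 F [  1.58 -16.09  -2.51] T [-2.04 -0.13 -0.01] op 0.435 dq 0.0017
```

Emit:
move_arm([
  [0,0,0,-0.3,2,0,200],
  [0,0,0,0,0,0,200],
  [0,0,0,0,0,0,200],
  [0,0,0,0,0,0,160],
  [0,0,0,0,0,0,120],
  [0,0,0,0,0,0,80],
  [0,0,0,0,0,0,40],
  [0,0,0,0,0,0,20],
  [0,0,0,0,0,0,20],
])

```text
time: 16.75
eef_pos: [0.6506, 0.0563, 0.0093]
tcp_rot: [-0.054, 0.704, 0.046, 0.706]
contact_force: [-0.7, 0.3, 0.1]
opening: 0.924
```

```bash
python3 st.py;  python3 -c "
from h import *
shot('wrist','8')"
```

```text
16.75 [0.6506 0.0563 0.0093] tx [ 0.004  -0.0101 -0.9999] jaw 8.09 F [-0.7   0.31  0.08] T [ 0.01 -0.01 -0.01] op 0.924 dq 0.0037
```

View pics/wrist_8.png

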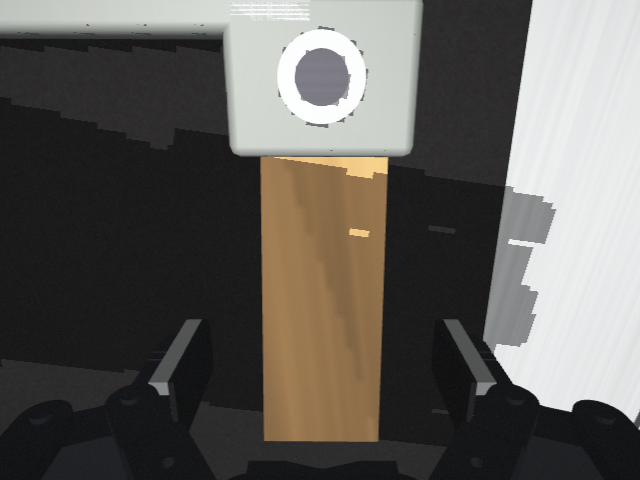

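Emit:
move_arm([
  [0,0,0,0,0,20,0],
  [0.01,0.004,0,0,0,50,0],
  [0.01,0.004,0,3,-20,60,0],
  [0.01,0.004,0,5,-40,60,100],
  [0.01,0.004,0,7.5,-54,60,200],
  [0.01,0.004,0,7.5,-54,60,255],
  [0.01,0.004,0,7.5,-54,60,255],
  [0.01,0.004,0,7.5,-54,60,255],
  [0.01,0.004,0,7.5,-54,35,255],
  [0.01,0.004,0,7.5,-54,12,255],
  [0.01,0.004,0,7.5,-54,4,255],
  [0.01,0.004,0,7.5,-54,4,255],
])

```text
time: 18.0
eef_pos: [0.6565, 0.0031, 0.0112]
tcp_rot: [-0.05, 0.707, 0.05, 0.704]
contact_force: [0.0, -0.5, 0.1]
opening: 0.004
```

```bash
python3 st.py;  python3 -c "
from h import *
shot('wrist','9');shot('side','9')
a=cv2.imread('pics/side_9.png')[130:220,300:420]
cv2.imwrite('pics/s9.png',cv2.convertScaleAbs(cv2.resize(a,None,fx=6,fy=6,interpolation=2),alpha=1.4,beta=10))"
```

```text
18.0 [0.6565 0.0031 0.0112] tx [-4.1e-03  6.0e-04 -1.0e+00] jaw 8.13 F [ 0.03 -0.46  0.13] T [-0.   -0.07  0.01] op 0.004 dq 0.033
```

View pics/wrist_9.png

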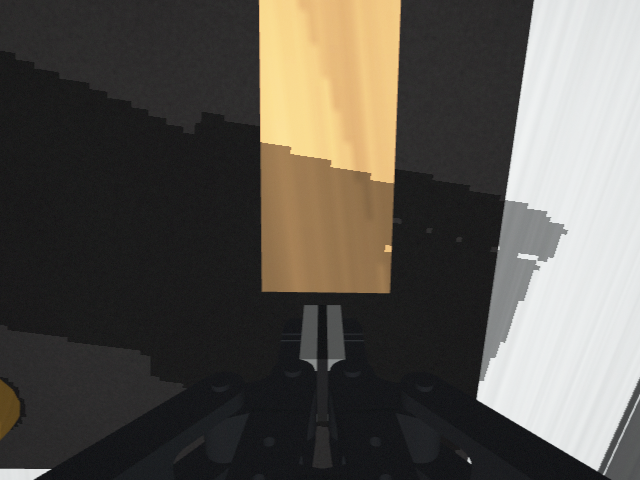

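View pics/s9.png

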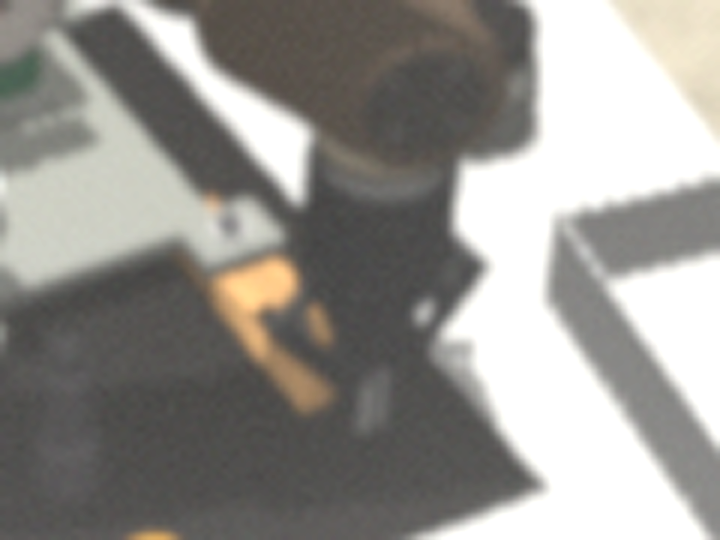

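Emit:
move_arm([
  [0,0.004,0,-0.5,4,0,255],
  [0,0.004,0,-1,8,0,255],
  [0,0.004,0,-1.4,11,0,255],
  [0,0.004,0,-1.8,14,0,255],
  [0,0.004,0,-1.8,14,0,255],
])

```text
time: 18.6
eef_pos: [0.6567, 0.0171, 0.0141]
tcp_rot: [-0.05, 0.706, 0.05, 0.704]
contact_force: [-0.5, -0.8, -0.3]
opening: 0.003
```

Emit:
move_arm([
  [0,0,0,-0.1,1,0,255],
  [0,0,0,-0.3,2,0,255],
  [0,0,0,-0.3,2,0,255],
])

```text
time: 18.9
eef_pos: [0.6564, 0.0192, 0.014]
tcp_rot: [-0.05, 0.706, 0.05, 0.704]
contact_force: [0.3, -0.7, 0.4]
opening: 0.002
```

Emit:
move_arm([
  [0,0,0,-0.1,1,0,255],
  [0,0,0,-0.3,2,0,255],
  [0,0,0,-0.3,2,0,255],
])

```text
time: 19.2
eef_pos: [0.6564, 0.0196, 0.0141]
tcp_rot: [-0.051, 0.706, 0.05, 0.704]
contact_force: [0.3, -5.0, -0.1]
opening: 0.002
```

Emit:
move_arm([
  [0,0,0,-0.1,1,0,255],
  [0,0,0,-0.3,2,0,255],
  [0,0,0,-0.4,3,0,255],
  [0,0,0,-0.4,3,0,255],
  [0,0,0,-0.4,3,0,255],
])

```text
time: 19.7
eef_pos: [0.6566, 0.0198, 0.0141]
tcp_rot: [-0.053, 0.706, 0.048, 0.705]
contact_force: [0.9, -9.1, -1.6]
opening: 0.001
```

```bash
python3 st.py
```

```text
19.7 [0.6566 0.0198 0.0141] tx [-0.001  -0.0072 -1.    ] jaw 8.22 F [ 0.91 -9.08 -1.63] T [-1.51 -0.18 -0.03] op 0.001 dq 0.0025
```

Emit:
move_arm([
  [0.004,0,0,-0.2,1.5,0,255],
  [0.004,0,0,-0.4,3,0,255],
  [0.004,0,0,-0.6,4.5,0,255],
  [0.004,0,0,-0.7,5,0,255],
  [0.004,0,0,-0.7,5,0,255],
  [0.004,0,0,-0.7,5,0,255],
])

```text
time: 20.3
eef_pos: [0.6569, 0.0201, 0.0143]
tcp_rot: [-0.055, 0.705, 0.047, 0.705]
contact_force: [1.7, -14.8, -3.4]
opening: -0.004
```

```bash
python3 st.py
```

```text
20.3 [0.6569 0.0201 0.0143] tx [ 0.0014 -0.0107 -0.9999] jaw 8.29 F [  1.75 -14.84  -3.43] T [-2.33 -0.26 -0.  ] op -0.004 dq 0.0027
```

Emit:
move_arm([
  [0.006,0,0,-0.3,2,0,255],
  [0.006,0,0,-0.6,4,0,255],
  [0.006,0,0,-0.8,5.5,0,255],
  [0.006,0,0,-0.9,6.5,0,255],
  [0.006,0,0,-0.9,6.5,0,255],
  [0.006,0,0,-0.9,6.5,0,255],
])

```text
time: 20.9
eef_pos: [0.6573, 0.021, 0.0143]
tcp_rot: [-0.056, 0.704, 0.047, 0.706]
contact_force: [2.0, -17.3, -2.8]
opening: -0.004
```

```bash
python3 st.py
```

```text
20.9 [0.6573 0.021  0.0143] tx [ 0.0045 -0.0136 -0.9999] jaw 8.37 F [  2.03 -17.27  -2.83] T [-2.61 -0.37 -0.04] op -0.004 dq 0.0017
```

Emit:
move_arm([
  [0,0,0,0,0,0,255],
  [0,0,0,0.3,-2,0,255],
  [0,0,0,1,-8,0,255],
  [0,0,0,2.5,-18,0,255],
  [0.013,0.004,0,4,-30,10,255],
  [0.013,0.004,0,6,-45,50,255],
  [0.013,0.004,0,6,-60,100,255],
  [0.013,0.004,0,6,-100,140,255],
  [0.013,0.004,0,0,-145,170,255],
  [0.013,0.004,0,0,-190,180,255],
  [0.013,0.004,0,0,-235,180,255],
  [0.013,0.004,0,0,-235,180,255],
])

```text
time: 22.1
eef_pos: [0.6572, -0.2203, 0.196]
tcp_rot: [-0.051, 0.704, 0.048, 0.706]
contact_force: [0.2, 0.4, -0.0]
opening: -0.002
```

```bash
python3 st.py;  python3 - <<'E'
from h import *
d=shot('top','A');s=shot('side','A')
a=cv2.imread('pics/side_A.png')[120:240,270:430];cv2.imwrite('pics/sA.png',cv2.convertScaleAbs(cv2.resize(a,None,fx=4.8,fy=4.8,interpolation=2),alpha=1.3,beta=10))
b=cv2.imread('pics/top_A.png')[130:290,90:450];cv2.imwrite('pics/tA.png',cv2.convertScaleAbs(cv2.resize(b,None,fx=2.2,fy=2.2,interpolation=2),alpha=1.3,beta=10))
m=cv2.inRange(cv2.cvtColor(d['color'],cv2.COLOR_RGB2HSV),(8,80,60),(22,255,255))
mm=np.zeros_like(m);mm[155:205,200:262]=m[155:205,200:262]
c=max(cv2.findContours(mm,0,1)[0],key=cv2.contourArea);print(cv2.minAreaRect(c),cv2.boxPoints(cv2.minAreaRect(c)).tolist())
b=cv2.boxPoints(cv2.minAreaRect(c)); r=sorted(b.tolist(),key=lambda p:-p[0])[:2]
w=np.mean([ray(d,*p,.039) for p in r],0);e=np.array([.6405,.1225]);y=np.array([-.139,.9903]);x=np.array([.9903,.139])
q=(w[:2]-e);print('butt',w,'local',q@x,q@y,'toe in',q@y+.17)
# long-edge yaw
P=np.argwhere(mm>0)[:,::-1]
pts=[]
for u in range(214,236,2):
    v=P[P[:,0]==u][:,1]
    if len(v): h=.003+.036-(236-u)/385*.176; pts.append(ray(d,u,(v.min()+v.max())/2,h)[:2])
f=cv2.fitLine(np.array(pts,np.float32),cv2.DIST_L2,0,.01,.01).ravel();print('yaw',np.degrees(np.arctan2(f[1],f[0])))
E
```

```text
22.1 [ 0.6572 -0.2203  0.196 ] tx [ 0.0034 -0.0038 -1.    ] jaw 8.04 F [ 0.21  0.44 -0.  ] T [ 0.02 -0.06  0.03] op -0.002 dq 0.0602
((225.27694702148438, 176.71539306640625), (18.605207443237305, 36.838314056396484), 82.87498474121094) [[205.84619140625, 169.7692413330078], [242.4000244140625, 165.1999969482422], [244.70770263671875, 183.6615447998047], [208.15386962890625, 188.2307891845703]]
butt [0.6517682  0.02942681 0.039     ] local -0.001778271054964378 -0.09373666539383083 toe in 0.07626333460616919
yaw -84.317635
```

View pics/sA.png

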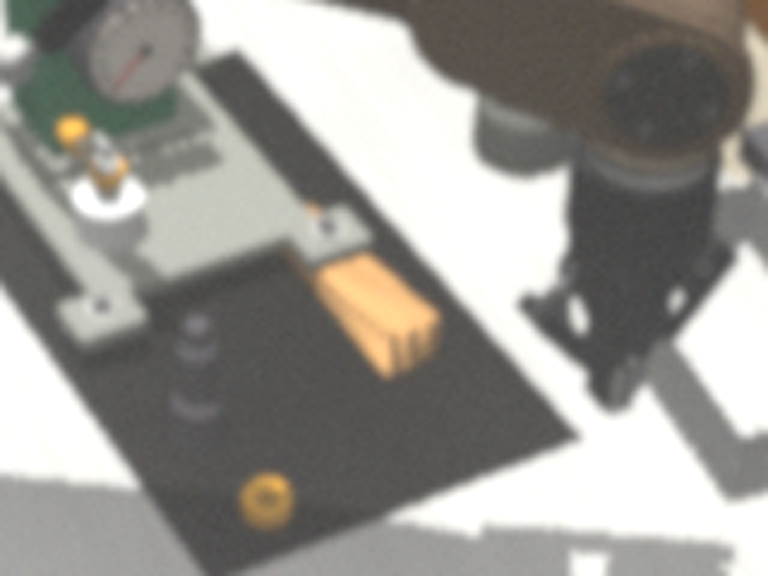

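View pics/tA.png

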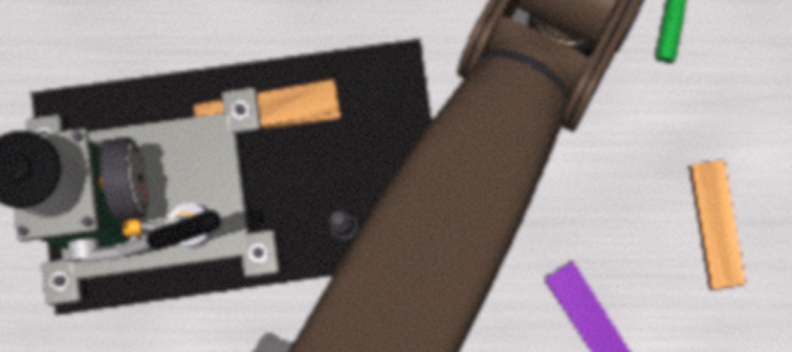

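Emit:
move_arm([
  [0,0,0,0,0,0,255],
  [0,0,0,0,0,0,255],
])

```text
time: 22.4
eef_pos: [0.6568, -0.2137, 0.1934]
tcp_rot: [-0.051, 0.705, 0.052, 0.705]
contact_force: [-0.1, 0.4, 0.5]
opening: -0.0
```

```bash
python3 st.py; python3 -c "
from h import *
print(ctrl.sign_off())"
```

```text
22.4 [ 0.6568 -0.2137  0.1934] tx [-8.0e-04  1.2e-03 -1.0e+00] jaw 8.32 F [-0.13  0.35  0.51] T [ 0.01 -0.08  0.03] op -0.0 dq 0.0079
the job is handed in; nothing more can be done
None
```

The wedge is jammed under the bare ear and the job was handed in at about 22 s of the 58 s allowed. I gripped the tapered wood piece near its butt, laid it on the mat and slid it in under the ear by feel. The first resistance came with the toe about 77 mm in. I pushed to about 16 N in the grip, let go, then seated it by pushing the butt with shut fingers.

**Jam and tipping:** The butt push reached about 17 N. The wedge held still up to 15 N and moved only about 0.9 mm at 17 N. That puts the force on the ear at roughly 9 to 15 N and the ear lift at about 0.2 mm at most. Both are worked out from the push, not measured directly.

**Position after release:** The last top view shows the wedge about 76 mm in and 2 mm off the ear's middle. One crude fit gave its angle as 2 to 3° off square, while the gripper angle had shown under 1°.

**The rest of the bench:** The gripper is clear, and the contact force reads near zero. The things visible in the last pictures look unmoved, but I did not re-measure them.

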